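Open the dust gate three clicks and start the extraction

TASK

Before carving, set the bench's dust gate: with your fingertips push the black lever handle along its slot from the closed position and stop at the third click, not running on past it and not gripping the handle. Then press the round start button on the same box all the way down with a fingertip and let it come back up. Leave the jar, chisel, plane and bridge blank where they are.

Things in the scene. Friction and masses are not known exactly. Their poses are not given: they have to be found in the camera images.
- gate: Dust gate box, fixed: grey, 200 (x) x 300 (y) x 70 mm high, steel duct collar on its +x side. Origin: centre of its underside, z up. On its deck (z 70): lever slot along y at x -55; beside it (x -80) a 4 mm high rail with six dark marks 14 mm apart, the first (closed) at y -50; a flat steel blade (x -18 to +79, top 5 mm over the deck) that slides with the lever; start button at x -55, y +105.
- lever_handle (a point): Centre of the lever's upright black handle, 26 (x) x 18 (y) x 32 mm high in the box's axes, 100 mm above the bench (handle from 84 to 116 mm), on a 6 x 12 mm steel stalk. A flat strip, top 5 mm over the deck, joins stalk and blade. The deck on its -y side is free for 80 mm: push from there along the box's +y, towards the button. Axes are the box's.
- lever (a joint): Lever travel along the box's +y, m: starts at 0 (closed); 0.070 fully open. Notches every 14 mm: first click 0.014, second 0.028, third 0.042, then 0.056, 0.070. From a notch the push rises to about 7 N after 3.5 mm and falls to nothing half-way (7 mm); there the lever snaps forward by itself into the next notch and stays; let go sooner, it snaps back. Push slowly (20 mm/s).
- start_top (a point): Centre of the top of the round black start button, 32 mm across, on a dark steel housing on the deck. Pressed straight down; z up.
- start (a joint): Press of the start button in m: 0 released, 0.006 fully down; sprung, 5 N holds it fully down.
- jar_mid (a point): Bystander: loose amber glass jar with a steel lid, 44 mm across, 60 mm high, standing on the deck behind the button; point half-way up its axis.
- chisel: Bystander: loose chisel lying on the bench beyond the box's +y end, 235 mm long, 22 mm wide wooden handle towards its -x; origin on the bench under it, near the ferrule.
- plane: Bystander: loose small wooden plane on the bench beyond the box's -y end, 150 x 44 mm, about 55 mm high; origin at the centre of its underside.
- bridge: Bystander: loose dark wooden guitar bridge blank, 130 mm long (its y) x 22 x 16 mm, lying on the bench in front of the box (its -x side); origin at the centre of its underside.

How it is judged:
On the way, in this order (a step that is already met when the one before it is completed fails the run):
1. the lever rests in the third notch (value of joint lever between 0.0385 and 0.0455 m and value of joint start below 0.001 m), for 0.3 s.
2. the start button is pressed fully down with the lever at the third notch (value of joint lever between 0.0385 and 0.0455 m and value of joint start above 0.0048 m and contact force between the fingers and start above 0.5 N), for 0.05 s.
At the end, for the whole second after the job is handed in: The lever rests in the third notch (0.042 m, within 3.5 mm), the start button has been pressed down and is back up (under 1.5 mm), and each bystander is within 15 mm of where it was (value of joint lever between 0.0385 and 0.0455 m and velocity of joint lever between -0.005 and 0.005 m/s and value of joint start below 0.0015 m and distance of each of jar_mid, chisel, plane, bridge from where it was at the start of the episode below 0.015 m); the robot touches nothing.
It fails at once if the lever ran on towards the fourth click (past half-way, 0.050 m) (value of joint lever above 0.05 m).
It fails at once if start was pressed before the lever was at the third click (value of joint start above 0.0025 m and not (value of joint lever between 0.0385 and 0.0455 m)).
It fails at once if the lever handle was gripped between the fingers (distance between the grasp point and lever_handle below 0.014 m and contact force between the fingers and lever above 0.5 N).
It fails at once if a bystander was shoved or lifted (moved over 20 mm) (distance of any of jar_mid, chisel, plane, bridge from where it was at the start of the episode above 0.02 m).
It also fails if it takes over 54 s, if anything falls off the work surface, if the arm or the gripper's body presses on something with over 40 N, if the wrist force passes 120 N, or if a joint passes its speed limit or range.

ROBOT

A 6-joint arm with a two-finger parallel gripper is mounted at the origin on the work surface. World frame = base frame: x ahead of the robot, y to its left, z up, the work surface at z = 0. Lengths are in m, angles in rad, forces in N, time in s.
With the tool pointing down it reaches from about 0.3 to 0.75 m from the base axis. Payload 8.5 kg.
Tool frame: the origin (TCP) lies on the centre line of the jaws, within the pads' length; the fingertips stand 11 mm ahead of it and the grasp point (between the pads) lies 8 mm behind it; z points along the fingers, y is the line along which they close (so a half turn about z gives the same grasp; the last joint's range is limited). The gripper opens to 85 mm and grips with 20 to 120 N. Pads are 22 mm wide; open, the fingers measure 114 mm over their backs; the gripper's body (76 mm by 85 mm) begins 54 mm behind the grasp point. The pads swing forward as they close: fully open they stand 13 mm farther back than shut.
Start: joints at [1.113, 0.381, 1.297, -0, 1.464, -0.215], TCP at [0.132, 0.534, 0.203] pointing down, gripper open.
Joint ranges: [-3.11, 3.11], [-0.89, 2.33], [0.22, 2.48], [-1.42, 4.56], [0.17, 2.85], [-2.88, 2.88]. Speed limits (rad/s): [2.39, 2.39, 3.14, 3.14, 3.14, 3.14].

INTERFACE

Orientations are given as a 3x3 rotation matrix whose columns are the frame's x, y, z axes.
In Python, from workcell import get_state, read_camera, close_job gives the robot as it stands.
- The arm moves only by the tool jog_arm, never from a script. Its argument "motion" is text: rows parted by semicolons, each of 7 numbers parted by spaces: the shift along the tool's x, y, z in units of 15 cm (1.0 is 15 cm), then the turn, a rotation vector about the tool's x, y, z in units of pi rad (1.0 is pi rad), then the opening, from 0 (shut) to 1 (fully open). In form: dx dy dz ax ay az grip; .... A call has exactly 10 rows; each row is the pose to reach, as a shift and turn from the pose commanded when the call began, along the tool's axes at that moment, turning the shorter way round; what a row does not reach only later rows make up. A row lasts 1/8 s, in which the tool goes at most 62.5 mm and 10.7 degrees, less where a joint would pass 70% of its speed; a pose out of reach is approached as far as the arm can. A call with a number of a shift or a turn outside -1 to 1 is refused whole. A call with a gripper value outside its range is refused whole. The fingers move at their own pace and stop on an object; "squeeze" is the grip in N (left out, the last holds). Time passes only in rows, so rows that repeat a pose let the fingers close, or fill a call up. It gives the time, the measured TCP pose, the force, the opening and the grip force at its end, in the units of the state.
- get_state(): the state, without advancing time (a new reading comes with each control period).
- read_camera(name): name is "side" or "top"; returns a dict with "img" (480x640x3 uint8, red, green, blue), "depth" (480x640 float32, m along the optical axis (not along the pixel's ray), 0 where there is no reading), "camera_matrix" (3x3 intrinsics, pixels), "k1" (the pictures are not rectified: a ray, as slopes to the right and down, at radius r is drawn at 1 + k1 r^2 times it, then the intrinsics apply), "world_to_cam" (4x4, takes a point from world to camera coordinates). Camera axes: x right, y up, looking along -z (the intrinsics and any distortion apply to the point x, -y, -z); pixel columns grow to the right and rows downward; lengths in m; the calibration is good to about 2 mm. A picture is of the moment at which its call begins.
- close_job(): hands the job in; it is judged then, once.
The state is a dict: "t": time; "q": joint angles; "joint_velocities": joint speeds; "joint_torque": joint torques, N m; "eef_pos": TCP position; "eef_rot": TCP orientation; "contact_force": force on the tool from outside, world axes, zero at the start; "torque": the same for the moment, N m; "finger_gap": finger opening in m; "grip_force": force on a finger pad.
Only numpy, scipy, OpenCV 4.12 (cv2) and the standard library are available. Lean on these libraries where they do the work, as an engineer would, in place of code of your own. Each camera call takes 0.05 s, during which the arm holds its last target. There are 200 camera calls.

## Working session

There is one attempt and no reset: what is moved stays moved. The work goes in short steps, Python scripts to look and compute and a tool call to move; the robot and the scene stay as the last step left them, time stands still between calls to the robot, and variables do not carry over. Pictures are saved under pics/ and viewed, at most 10 in all, crops included, and the job is handed in when it is done.

Besides the shell and the picture viewer there is one more tool, called after "Emit:" as a command line: name --argument value ..., lists and objects as JSON in quotes. jog_arm: Moves the arm, as the interface text tells. Shifts and turns lie within -1 to 1; 1 stands for 15 cm of shift or pi rad of turn. Its arguments: {"type":"object","properties":{"motion":{"type":"string"},"squeeze":{"type":"number"}},"required":["motion"]}

```bash
mkdir -p pics; cat > h.py <<'E'
import numpy as np,cv2
from workcell import get_state,read_camera,close_job
def cloud(c):
    K=c["camera_matrix"];d=c["depth"];h,w=d.shape
    u,v=np.meshgrid(np.arange(w),np.arange(h))
    p=cv2.undistortPoints(np.stack([u,v],-1).reshape(-1,1,2).astype(np.float64),K,np.array([c["k1"],0,0,0,0.])).reshape(h,w,2)
    P=np.stack([p[...,0]*d,-p[...,1]*d,-d,np.ones_like(d)],-1)
    return (P@np.linalg.inv(c["world_to_cam"]).T)[...,:3]
E
python3 - <<'E'
from h import *
for n in("top","side"):
    c=read_camera(n);cv2.imwrite(f"pics/{n}0.png",c["img"][...,::-1]);np.savez(f"{n}0.npz",**c)
    print(n,np.linalg.inv(c["world_to_cam"])[:3,3],c["k1"])
s=get_state();print(s["t"],s["eef_pos"],s["eef_rot"],s["finger_gap"])
E
```

```text
top [0.40804314 0.06228967 1.32661112] 0.00044981618087093424
side [0.31879947 0.58934381 0.59297016] 0.03535548365829424
0.1 [0.13210522 0.53360804 0.20209579] [[-9.70670903e-01  2.40411528e-01 -5.42413937e-04]
 [ 2.40412003e-01  9.70670289e-01 -1.12198590e-03]
 [ 2.56766749e-04 -1.21948188e-03 -9.99999223e-01]] 0.08549267856369214
```

View pics/top0.png

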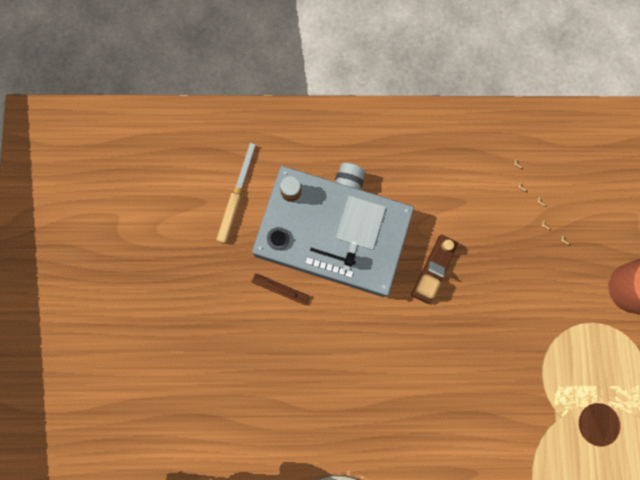

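View pics/side0.png

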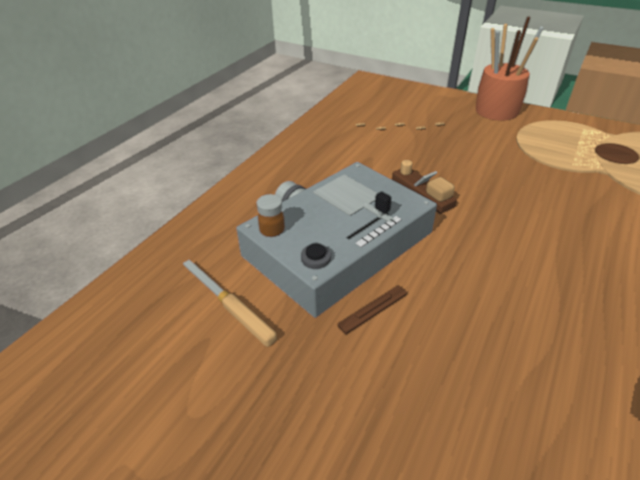

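The top view shows the box centred near (335,230), with the handle at (350,259), the button at (279,238) and the jar at (290,187). In the side view the handle is at (383,203) and the button at (316,252).

```bash
python3 - <<'E'
from h import *
c=np.load("top0.npz");P=cloud(c)
print(P[230,320],P[259,350],P[238,279],P[187,290])
m=np.zeros((480,640),np.uint8);m[140:310,240:420]=1
deck=(m>0)&(P[...,2]>0.05)&(P[...,2]<0.09)
deck=cv2.morphologyEx(deck.astype(np.uint8),cv2.MORPH_OPEN,np.ones((9,9)))
r=cv2.minAreaRect(P[deck>0][:,:2].astype(np.float32)*1000);print("rect",r, np.median(P[deck>0][:,2]))
for n in("top","side"):
    c=np.load(n+"0.npz");P=cloud(c);g=c["img"].max(2)
    for nm,(u,v) in dict(handle={"top":(350,259),"side":(383,203)}[n],button={"top":(279,238),"side":(316,252)}[n]).items():
        b=np.zeros_like(g);b[v-16:v+16,u-16:u+16]=1
        k=(b>0)&(g<60)
        z=P[...,2]
        k1=k&(z>(0.108 if nm=="handle" else 0.075))
        q=P[k1];print(n,nm,k.sum(),len(q),q.mean(0),np.median(q,0),q.min(0),q.max(0))
# rows marks
c=np.load("top0.npz");P=cloud(c);g=c["img"].min(2)
k=((g>190)).astype(np.uint8);k[:250]=0;k[285:]=0;k[:,:300]=0;k[:,360:]=0
N,l,s,ce=cv2.connectedComponentsWithStats(k)
for i in range(1,N):
    if s[i,4]>4: print(ce[i],P[l==i].mean(0))
E
```

```text
[0.62094146 0.03095755 0.06853895] [ 0.55356916 -0.02823126  0.11420288] [0.60079688 0.11647232 0.0895467 ] [0.69892468 0.0928153  0.13125028]
rect ((646.1693725585938, -5.557098388671875), (300.9036560058594, 250.49142456054688), 72.21586608886719) 0.07060346758398217
top handle 133 98 [ 0.55362781 -0.02763346  0.11532586] [ 0.55313512 -0.02805045  0.1151894 ] [ 0.54068814 -0.03672076  0.10812318] [ 0.56629242 -0.01771009  0.12262212]
top button 218 217 [0.60124671 0.1168538  0.08989789] [0.60079688 0.11647232 0.09095161] [0.58659478 0.0980279  0.07660801] [0.61871523 0.13569003 0.09783514]
side handle 255 105 [ 0.54905919 -0.01386492  0.11803698] [ 0.55071065 -0.01828015  0.11435268] [ 0.31879947 -0.029989    0.10828286] [0.56391284 0.58934381 0.59297016]
side button 277 277 [0.59685947 0.12727083 0.08967877] [0.59670244 0.12823706 0.09116334] [0.57691885 0.10546822 0.07615026] [0.61409862 0.139663   0.0936437 ]
[309.  260.5] [0.55561691 0.05445718 0.07346581]
[315.96 262.76] [0.55082551 0.03995719 0.07342912]
[322.47826087 264.86956522] [0.54040454 0.02790848 0.12821197]
[328.96 266.76] [0.54234077 0.01288964 0.07339685]
[335.16666667 269.        ] [5.37509008e-01 3.05141027e-05 7.43051799e-02]
[341.38095238 271.04761905] [ 0.53326744 -0.01292905  0.07338799]
[349.0625  273.40625] [ 0.5282703  -0.0288888   0.07344685]
```

Emit:
jog_arm --motion "-0.1 -0.1 0 0 0 0.023 0; -0.2 -0.2 0 0 0 0.023 0; -0.35 -0.3 0 0 0 0.023 0; -0.5 -0.4 0 0 0 0.023 0; -0.6 -0.5 0 0 0 0.023 0; -0.7 -0.6 0 0 0 0.023 0; -0.8 -0.7 0 0 0 0.023 0; -0.9 -0.8 0 0 0 0.023 0; -1 -0.9 0 0 0 0.023 0; -1 -0.9 0 0 0 0.023 0" --squeeze 20

```text
t: 1.35
eef_pos: [0.2457, 0.3661, 0.2025]
eef_rot: [[-0.95, 0.312, -0.0], [0.312, 0.95, -0.0], [0.0, -0.0, -1.0]]
contact_force: [0.1, 1.1, 0.6]
finger_gap: -0.0001
grip_force: 0.0
```

Emit:
jog_arm --motion "-0.12 -0.1 0 0 0 0 0; -0.25 -0.2 0 0 0 0 0; -0.4 -0.31 0 0 0 0 0; -0.55 -0.43 0 0 0 0 0; -0.7 -0.55 0 0 0 0 0; -0.8 -0.63 0 0 0 0 0; -0.9 -0.7 0 0 0 0 0; -1 -0.78 0 0 0 0 0; -1 -0.78 0 0 0 0 0; -1 -0.78 0 0 0 0 0"

```text
t: 2.6
eef_pos: [0.3514, 0.2097, 0.2025]
eef_rot: [[-0.951, 0.31, -0.0], [0.31, 0.951, 0.0], [0.0, 0.0, -1.0]]
contact_force: [-0.6, 0.1, -0.2]
finger_gap: 0.0002
grip_force: 0.0
```

Emit:
jog_arm --motion "-0.12 -0.1 0 0 0 0 0; -0.25 -0.2 0 0 0 0 0; -0.4 -0.31 0 0 0 0 0; -0.55 -0.43 0 0 0 0 0; -0.7 -0.55 0 0 0 0 0; -0.8 -0.63 0 0 0 0 0; -0.9 -0.7 0 0 0 0 0; -1 -0.78 0 0 0 0 0; -1 -0.78 0 0 0 0 0; -1 -0.78 0 0 0 0 0"

```text
t: 3.85
eef_pos: [0.4578, 0.0516, 0.2026]
eef_rot: [[-0.951, 0.31, -0.0], [0.31, 0.951, 0.0], [0.0, 0.0, -1.0]]
contact_force: [-0.9, -0.1, 0.2]
finger_gap: 0.0002
grip_force: 0.0
```

Emit:
jog_arm --motion "-0.15 -0.12 0 0 0 0 0; -0.3 -0.24 0 0 0 0 0; -0.45 -0.36 0 0 0 0 0; -0.6 -0.48 0 0 0 0 0; -0.7 -0.56 0 0 0 0 0; -0.77 -0.615 0 0 0 0 0; -0.77 -0.615 0.1 0 0 0 0; -0.77 -0.615 0.2 0 0 0 0; -0.77 -0.615 0.3 0 0 0 0; -0.77 -0.615 0.4 0 0 0 0"

```text
t: 5.1
eef_pos: [0.5392, -0.0717, 0.1423]
eef_rot: [[-0.951, 0.309, 0.0], [0.309, 0.951, 0.0], [0.0, 0.0, -1.0]]
contact_force: [0.9, -0.1, -0.7]
finger_gap: -0.0001
grip_force: 0.0
```

```bash
python3 - <<'E'
from h import *
c=read_camera("side");cv2.imwrite("pics/s1.png",cv2.resize(c["img"][130:290,270:480,::-1],None,fx=3.5,fy=3.5))
print(get_state()["eef_pos"])
E
```

```text
[ 0.53834231 -0.07140853  0.14037602]
```

View pics/s1.png

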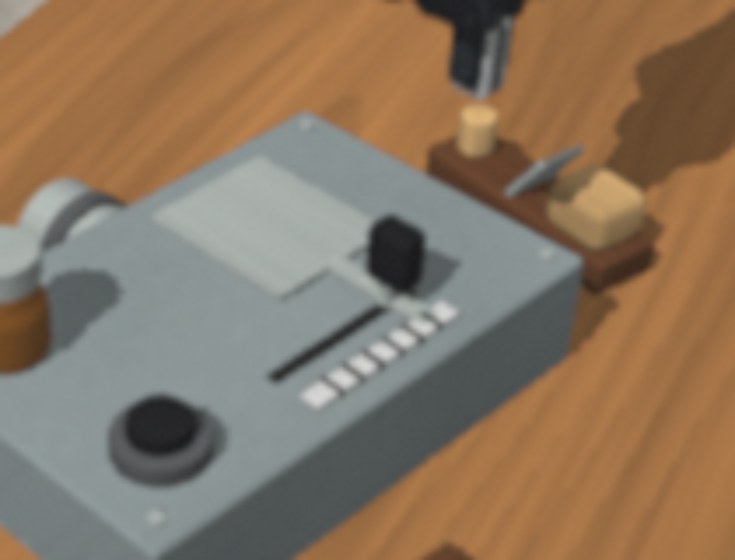

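The crop shows the fingertip at (478,92), handle at (397,250). The tip looks higher than I expected, so I'm checking it by depth.

```bash
python3 - <<'E'
from h import *
c=read_camera("side");P=cloud(c)
def proj(p):
    q=c["world_to_cam"]@np.append(p,1);s=np.array([q[0],-q[1]])/-q[2]
    s*=1+c["k1"]*(s@s);K=c["camera_matrix"];return K[:2,:2]@s+K[:2,2]
t=get_state()["eef_pos"];print(t)
print(proj(t),proj(t-[0,0,.011]),proj([.553,-.0285,.116]))
for v in range(140,160,3):print(v,P[v,404].round(3),P[v,408].round(3),c["img"][v,406])
c=read_camera("top");P=cloud(c);k=(P[...,2]>.1)&(P[...,2]<.5);k[:250]=0
Q=P[k];print(len(Q));s=Q[(Q[:,2]<.118)&(Q[:,1]<0.02)];print(s.mean(0))
E
```

```text
[ 0.53852481 -0.07146784  0.14141839]
[403.62699695 170.11759027] [403.00278645 175.54837962] [384.42380616 193.15323668]
140 [ 0.535 -0.045  0.213] [ 0.533 -0.059  0.207] [30 31 33]
143 [ 0.538 -0.057  0.201] [ 0.534 -0.063  0.199] [30 32 33]
146 [ 0.537 -0.056  0.196] [ 0.533 -0.061  0.195] [32 33 36]
149 [ 0.537 -0.057  0.19 ] [ 0.532 -0.062  0.189] [44 45 47]
152 [ 0.536 -0.054  0.187] [ 0.531 -0.062  0.184] [54 56 58]
155 [ 0.535 -0.055  0.181] [ 0.531 -0.062  0.179] [66 68 70]
158 [ 0.537 -0.062  0.171] [ 0.531 -0.063  0.173] [112 114 113]
5303
[ 0.50762566 -0.56682155  0.10834154]
```

```bash
python3 - <<'E'
from h import *
c=read_camera("side");P=cloud(c)
cv2.imwrite("pics/s2.png",cv2.resize(c["img"][100:220,330:480,::-1],None,fx=5,fy=5,interpolation=cv2.INTER_NEAREST))
for v in range(152,186,3):print(v,P[v,402].round(3),P[v,406].round(3),c["img"][v,406])
s=get_state();print(s["t"],s["q"],s["eef_pos"])
E
```

```text
152 [ 0.542 -0.063  0.18 ] [ 0.535 -0.061  0.183] [55 57 58]
155 [ 0.54  -0.06   0.177] [ 0.534 -0.06   0.179] [88 90 90]
158 [ 0.63  -0.326 -0.001] [ 0.534 -0.064  0.171] [143 133 125]
161 [ 0.601 -0.242  0.046] [ 0.593 -0.245  0.047] [206 167 113]
164 [ 0.598 -0.234  0.044] [ 0.589 -0.234  0.046] [217 176 120]
167 [ 0.596 -0.231  0.039] [ 0.587 -0.229  0.043] [178 144  99]
170 [ 0.596 -0.232  0.031] [ 0.587 -0.232  0.034] [169 137  94]
173 [ 0.595 -0.233  0.023] [ 0.586 -0.233  0.025] [154 126  86]
176 [ 0.592 -0.225  0.021] [ 0.584 -0.229  0.021] [99 66 45]
179 [ 0.589 -0.219  0.018] [ 0.58  -0.218  0.022] [103  69  47]
182 [ 0.588 -0.219  0.011] [ 0.576 -0.21   0.02 ] [99 66 46]
185 [ 0.558 -0.13   0.068] [ 0.575 -0.208  0.014] [83 55 39]
5.3 [-3.50213060e-01  4.21141366e-01  1.41388595e+00  4.75744219e-05
  1.30644552e+00 -1.60639029e+00] [ 0.53939362 -0.07191709  0.14302715]
```

View pics/s2.png

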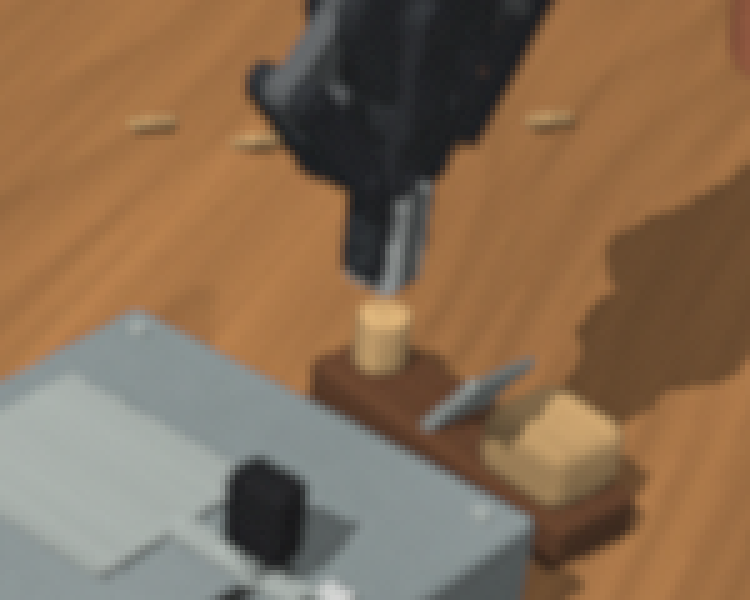

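The tip's lower edge in the crop, about (385,290), has a depth height near 0.172. The state implies 0.131, so I'll lower partway and look again before trusting either number.

Emit:
jog_arm --motion "0 0 0.04 0 0 0 0; 0 0 0.08 0 0 0 0; 0 0 0.12 0 0 0 0; 0 0 0.16 0 0 0 0; 0 0 0.2 0 0 0 0; 0 0 0.24 0 0 0 0; 0 0 0.25 0 0 0 0; 0 0 0.25 0 0 0 0; 0 0 0.25 0 0 0 0; 0 0 0.25 0 0 0 0"

```text
t: 6.55
eef_pos: [0.5394, -0.0722, 0.1053]
eef_rot: [[-0.951, 0.31, 0.0], [0.31, 0.951, -0.0], [-0.0, -0.0, -1.0]]
contact_force: [0.4, -0.3, 0.1]
finger_gap: -0.0004
grip_force: 0.0
```

```bash
python3 - <<'E'
from h import *
c=read_camera("side");P=cloud(c)
cv2.imwrite("pics/s3.png",cv2.resize(c["img"][100:260,300:500,::-1],None,fx=3.7,fy=3.7,interpolation=cv2.INTER_NEAREST))
for v in range(161,190,3):print(v,P[v,402].round(3),P[v,406].round(3),c["img"][v,404])
s=get_state();print(s["t"],s["eef_pos"],s["contact_force"])
E
```

```text
161 [ 0.538 -0.057  0.167] [ 0.533 -0.062  0.166] [33 34 36]
164 [ 0.538 -0.057  0.162] [ 0.533 -0.063  0.16 ] [34 36 37]
167 [ 0.537 -0.057  0.156] [ 0.532 -0.061  0.155] [60 62 63]
170 [ 0.537 -0.058  0.15 ] [ 0.532 -0.063  0.149] [79 81 80]
173 [ 0.536 -0.056  0.146] [ 0.53  -0.061  0.145] [92 94 94]
176 [ 0.538 -0.065  0.134] [ 0.53  -0.063  0.137] [115 116 114]
179 [ 0.588 -0.217  0.02 ] [ 0.58 -0.22  0.02] [108  74  54]
182 [ 0.587 -0.215  0.014] [ 0.577 -0.212  0.018] [89 60 41]
185 [ 0.557 -0.128  0.069] [ 0.576 -0.211  0.012] [87 67 58]
188 [ 0.554 -0.119  0.07 ] [ 0.547 -0.122  0.07 ] [135 145 145]
6.6 [ 0.53939381 -0.07221404  0.1052848 ] [ 0.00787101 -0.38735663 -0.00335532]
```

View pics/s3.png

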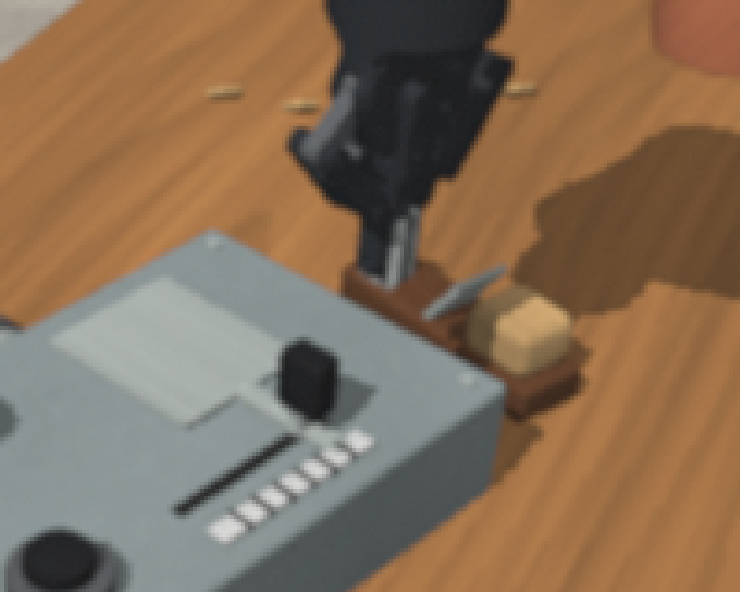

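The crop shows the tip at (400,283) and depth puts it at z≈0.135, against 0.094 from the state. The real tip is about 40 mm higher than the state implies. I'll go down in small steps and watch the force.

Emit:
jog_arm --motion "0 0 0.03 0 0 0 0; 0 0 0.06 0 0 0 0; 0 0 0.09 0 0 0 0; 0 0 0.12 0 0 0 0; 0 0 0.13 0 0 0 0; 0 0 0.14 0 0 0 0; 0 0 0.15 0 0 0 0; 0 0 0.16 0 0 0 0; 0 0 0.17 0 0 0 0; 0 0 0.17 0 0 0 0"

```text
t: 7.85
eef_pos: [0.5393, -0.0722, 0.0795]
eef_rot: [[-0.951, 0.31, -0.0], [0.31, 0.951, 0.0], [0.0, -0.0, -1.0]]
contact_force: [-0.3, 0.8, 0.6]
finger_gap: -0.0007
grip_force: 0.0
```

Emit:
jog_arm --motion "0 0 0.02 0 0 0 0; 0 0 0.04 0 0 0 0; 0 0 0.06 0 0 0 0; 0 0 0.08 0 0 0 0; 0 0 0.09 0 0 0 0; 0 0.02 0.09 0 0 0 0; 0 0.04 0.09 0 0 0 0; 0 0.06 0.09 0 0 0 0; 0 0.08 0.09 0 0 0 0; 0 0.08 0.09 0 0 0 0"

```text
t: 9.1
eef_pos: [0.5431, -0.0605, 0.0661]
eef_rot: [[-0.951, 0.31, 0.0], [0.31, 0.951, 0.0], [-0.0, 0.0, -1.0]]
contact_force: [0.8, 0.3, 0.6]
finger_gap: 0.0001
grip_force: 0.0
```

```bash
python3 - <<'E'
from h import *
c=read_camera("side")
cv2.imwrite("pics/s4.png",cv2.resize(c["img"][140:260,300:450,::-1],None,fx=5,fy=5,interpolation=cv2.INTER_NEAREST))
s=get_state();print(s["t"],s["eef_pos"],s["contact_force"])
E
```

```text
9.15 [ 0.54306513 -0.06066644  0.06614704] [-0.24109022  0.45723441 -0.83494821]
```

View pics/s4.png

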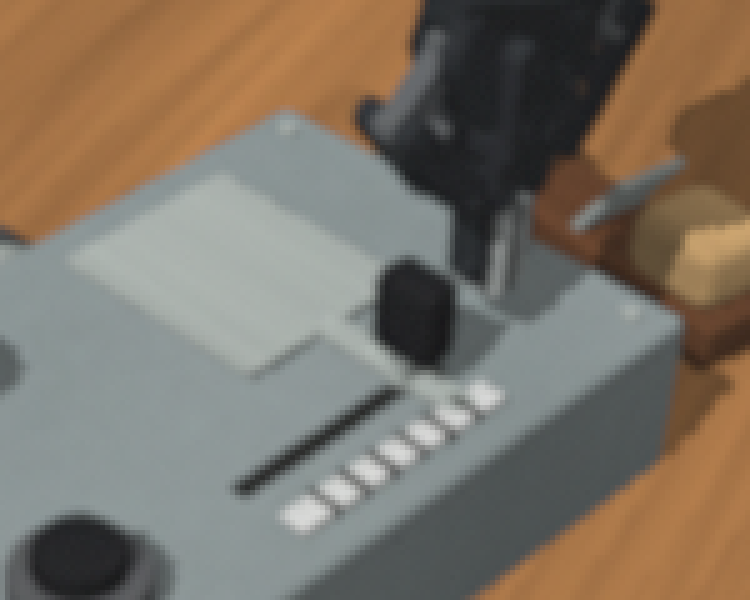

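The fingertip, at crop (495,290), is behind the handle at (415,310), at handle height and with a small gap. Creeping forward now.

Emit:
jog_arm --motion "0 0.007 0 0 0 0 0; 0 0.014 0 0 0 0 0; 0 0.021 0 0 0 0 0; 0 0.028 0 0 0 0 0; 0 0.035 0 0 0 0 0; 0 0.042 0 0 0 0 0; 0 0.049 0 0 0 0 0; 0 0.056 0 0 0 0 0; 0 0.063 0 0 0 0 0; 0 0.063 0 0 0 0 0"

```text
t: 10.4
eef_pos: [0.546, -0.0517, 0.0661]
eef_rot: [[-0.951, 0.31, 0.0], [0.31, 0.951, -0.0], [-0.0, -0.0, -1.0]]
contact_force: [-0.5, -0.3, 0.4]
finger_gap: -0.0001
grip_force: 0.0
```

Emit:
jog_arm --motion "0 0.003 0 0 0 0 0; 0 0.006 0 0 0 0 0; 0 0.009 0 0 0 0 0; 0 0.012 0 0 0 0 0; 0 0.015 0 0 0 0 0; 0 0.017 0 0 0 0 0; 0 0.017 0 0 0 0 0; 0 0.017 0 0 0 0 0; 0 0.017 0 0 0 0 0; 0 0.017 0 0 0 0 0"

```text
t: 11.65
eef_pos: [0.5467, -0.0494, 0.0661]
eef_rot: [[-0.951, 0.31, -0.0], [0.31, 0.951, 0.0], [0.0, 0.0, -1.0]]
contact_force: [0.1, -0.0, 0.3]
finger_gap: 0.0
grip_force: 0.0
```

Emit:
jog_arm --motion "0 0.003 0 0 0 0 0; 0 0.006 0 0 0 0 0; 0 0.009 0 0 0 0 0; 0 0.012 0 0 0 0 0; 0 0.015 0 0 0 0 0; 0 0.017 0 0 0 0 0; 0 0.017 0 0 0 0 0; 0 0.017 0 0 0 0 0; 0 0.017 0 0 0 0 0; 0 0.017 0 0 0 0 0"

```text
t: 12.9
eef_pos: [0.5475, -0.047, 0.0661]
eef_rot: [[-0.951, 0.31, -0.0], [0.31, 0.951, -0.0], [-0.0, -0.0, -1.0]]
contact_force: [-0.7, -1.6, 0.4]
finger_gap: -0.0003
grip_force: 1.0
```

Emit:
jog_arm --motion "0 0.002 0 0 0 0 0; 0 0.004 0 0 0 0 0; 0 0.006 0 0 0 0 0; 0 0.008 0 0 0 0 0; 0 0.01 0 0 0 0 0; 0 0.01 0 0 0 0 0; 0 0.01 0 0 0 0 0; 0 0.01 0 0 0 0 0; 0 0.01 0 0 0 0 0; 0 0.01 0 0 0 0 0"

```text
t: 14.15
eef_pos: [0.548, -0.0457, 0.0661]
eef_rot: [[-0.951, 0.31, -0.0], [0.31, 0.951, -0.0], [0.0, -0.0, -1.0]]
contact_force: [-2.3, -5.4, -0.3]
finger_gap: -0.0
grip_force: 2.5
```

Emit:
jog_arm --motion "0 0.013 0 0 0 0 0; 0 0.026 0 0 0 0 0; 0 0.039 0 0 0 0 0; 0 0.052 0 0 0 0 0; 0 0.065 0 0 0 0 0; 0 0.078 0 0 0 0 0; 0 0.091 0 0 0 0 0; 0 0.104 0 0 0 0 0; 0 0.117 0 0 0 0 0; 0 0.125 0 0 0 0 0"

```text
t: 15.4
eef_pos: [0.5536, -0.0281, 0.0661]
eef_rot: [[-0.951, 0.31, -0.001], [0.31, 0.951, -0.001], [0.0, -0.001, -1.0]]
contact_force: [-1.7, -2.7, 0.9]
finger_gap: 0.0003
grip_force: 1.5
```

```bash
python3 - <<'E'
from h import *
c=read_camera("side")
cv2.imwrite("pics/s5.png",cv2.resize(c["img"][140:260,300:450,::-1],None,fx=5,fy=5,interpolation=cv2.INTER_NEAREST))
s=get_state();print(s["t"],s["eef_pos"],s["contact_force"])
E
```

```text
15.45 [ 0.55375876 -0.02776388  0.06612782] [-1.04271125 -1.16407744 -0.40985524]
```

View pics/s5.png

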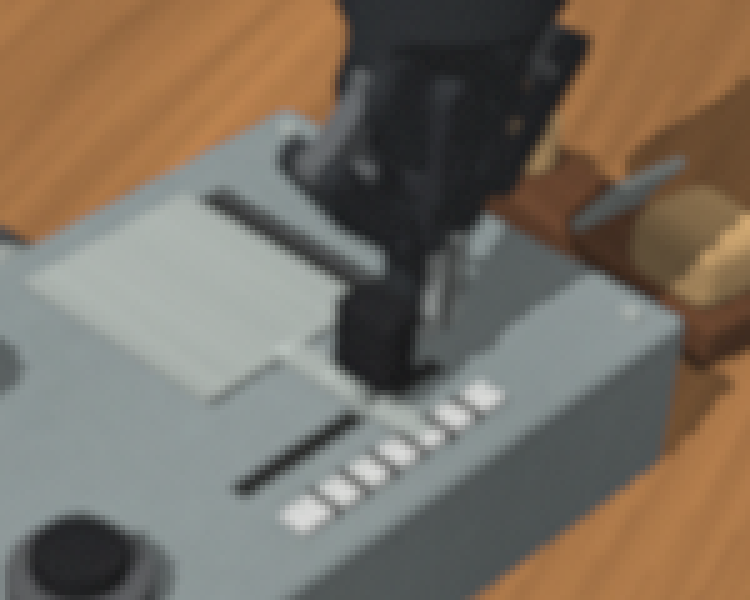

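The first click is passed. The handle, at crop (372,340), and the strip are nearly half-way to the second notch, which matches my estimate of about 20.5 mm. Another 18.7 mm takes the tip to about 39.5 mm.

Emit:
jog_arm --motion "0 0.013 0 0 0 0 0; 0 0.026 0 0 0 0 0; 0 0.039 0 0 0 0 0; 0 0.052 0 0 0 0 0; 0 0.065 0 0 0 0 0; 0 0.078 0 0 0 0 0; 0 0.091 0 0 0 0 0; 0 0.104 0 0 0 0 0; 0 0.117 0 0 0 0 0; 0 0.123 0 0 0 0 0"

```text
t: 16.7
eef_pos: [0.5596, -0.0098, 0.0661]
eef_rot: [[-0.951, 0.31, 0.0], [0.31, 0.951, 0.0], [-0.0, 0.0, -1.0]]
contact_force: [0.2, -0.0, -0.0]
finger_gap: -0.0
grip_force: 0.0
```

Emit:
jog_arm --motion "0 0 0 0 0 0 0; 0 0 0 0 0 0 0; 0 0 0 0 0 0 0; 0 -0.02 0 0 0 0 0; 0 -0.05 0 0 0 0 0; 0 -0.08 0 0 0 0 0; 0 -0.12 0 0 0 0 0; 0 -0.16 0 0 0 0 0; 0 -0.2 -0.05 0 0 0 0; 0 -0.2 -0.15 0 0 0 0"

```text
t: 17.95
eef_pos: [0.55, -0.0391, 0.0892]
eef_rot: [[-0.951, 0.31, -0.001], [0.31, 0.951, 0.0], [0.001, -0.0, -1.0]]
contact_force: [0.2, 0.1, 0.2]
finger_gap: 0.0004
grip_force: 0.0
```

```bash
python3 - <<'E'
from h import *
c=read_camera("side")
cv2.imwrite("pics/s6.png",cv2.resize(c["img"][140:260,300:450,::-1],None,fx=5,fy=5,interpolation=cv2.INTER_NEAREST))
s=get_state();print(s["t"],s["eef_pos"],s["contact_force"])
E
```

```text
18.0 [ 0.55124399 -0.0391216   0.09163744] [0.66289084 0.16289454 2.03528742]
```

View pics/s6.png

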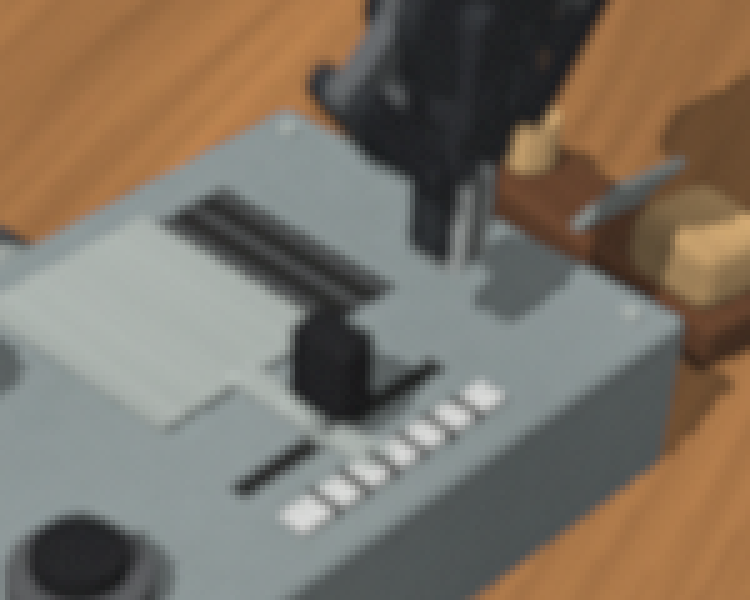

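The finger is clear and the handle, at crop (333,365), has moved about 82 px from its start. At the roughly 2 px/mm seen so far that is the third notch (42 mm). Next I rise, cross over and go to the button.

Emit:
jog_arm --motion "0 0 -0.1 0 0 0 0; 0 0 -0.2 0 0 0 0; 0 0 -0.3 0 0 0 0; 0 0 -0.3 0 0 0 0; 0 0.2 -0.3 0 0 0 0; 0 0.4 -0.3 0 0 0 0; 0 0.6 -0.3 0 0 0 0; 0 0.8 -0.3 0 0 0 0; 0 1 -0.3 0 0 0 0; 0 1 -0.3 0 0 0 0"

```text
t: 19.25
eef_pos: [0.5966, 0.1055, 0.1328]
eef_rot: [[-0.952, 0.308, -0.001], [0.308, 0.952, 0.0], [0.001, -0.0, -1.0]]
contact_force: [0.4, -0.5, 0.4]
finger_gap: 0.0001
grip_force: 0.0
```

```bash
python3 - <<'E'
from h import *
c=read_camera("side");P=cloud(c);g=c["img"].max(2);c0=np.load("side0.npz");P0=cloud(c0);g0=c0["img"].max(2)
yb=np.array([.311,.95])
for p,i in((P0,g0),(P,g)):
    h=np.array([.553,-.029]);d=p[...,:2]-h;a=d@yb;b=d@np.array([.95,-.311])
    k=(i<70)&(p[...,2]>.095)&(p[...,2]<.12)&(abs(b)<.02)&(a>-.03)&(a<.09)
    print(k.sum(),np.percentile(a[k],[5,50,95]).round(4),np.median(b[k]))
s=get_state();print(s["t"],s["eef_pos"]);t=s["eef_pos"]
d=np.array([.601,.117])-t[:2];print("dx dy units",(s["eef_rot"][:2,:2].T@d/.15).round(3))
E
```

```text
207 [0.0002 0.0107 0.0134] -0.006023607683057222
233 [0.0407 0.052  0.0553] -0.006015978773062287
19.3 [0.59641251 0.10440684 0.1329563 ]
dx dy units [-0.003  0.089]
```

Emit:
jog_arm --motion "0 0.04 0 0 0 0 0; 0 0.087 0 0 0 0 0; 0 0.087 0.08 0 0 0 0; 0 0.087 0.16 0 0 0 0; 0 0.087 0.24 0 0 0 0; 0 0.087 0.3 0 0 0 0; 0 0.087 0.34 0 0 0 0; 0 0.087 0.37 0 0 0 0; 0 0.087 0.39 0 0 0 0; 0 0.087 0.4 0 0 0 0"

```text
t: 20.55
eef_pos: [0.6008, 0.1164, 0.0737]
eef_rot: [[-0.951, 0.31, 0.0], [0.31, 0.951, 0.0], [-0.0, 0.0, -1.0]]
contact_force: [-0.3, -0.1, -0.5]
finger_gap: -0.0002
grip_force: 0.0
```

Emit:
jog_arm --motion "0 0 0.005 0 0 0 0; 0 0 0.01 0 0 0 0; 0 0 0.015 0 0 0 0; 0 0 0.02 0 0 0 0; 0 0 0.025 0 0 0 0; 0 0 0.03 0 0 0 0; 0 0 0.035 0 0 0 0; 0 0 0.04 0 0 0 0; 0 0 0.045 0 0 0 0; 0 0 0.045 0 0 0 0"

```text
t: 21.8
eef_pos: [0.6007, 0.1164, 0.0668]
eef_rot: [[-0.951, 0.31, -0.0], [0.31, 0.951, -0.0], [0.0, -0.0, -1.0]]
contact_force: [-0.1, 0.4, 0.8]
finger_gap: 0.0002
grip_force: 0.0
```

Emit:
jog_arm --motion "0 0 0.005 0 0 0 0; 0 0 0.01 0 0 0 0; 0 0 0.015 0 0 0 0; 0 0 0.02 0 0 0 0; 0 0 0.025 0 0 0 0; 0 0 0.03 0 0 0 0; 0 0 0.03 0 0 0 0; 0 0 0.03 0 0 0 0; 0 0 0.03 0 0 0 0; 0 0 0.03 0 0 0 0"

```text
t: 23.05
eef_pos: [0.6008, 0.1163, 0.0624]
eef_rot: [[-0.951, 0.31, -0.0], [0.31, 0.951, -0.0], [0.0, -0.0, -1.0]]
contact_force: [-0.8, -0.9, 1.7]
finger_gap: 0.0001
grip_force: 0.9
```

Emit:
jog_arm --motion "0 0 0.005 0 0 0 0; 0 0 0.01 0 0 0 0; 0 0 0.015 0 0 0 0; 0 0 0.02 0 0 0 0; 0 0 0.025 0 0 0 0; 0 0 0.03 0 0 0 0; 0 0 0.03 0 0 0 0; 0 0 0.03 0 0 0 0; 0 0 0.03 0 0 0 0; 0 0 0.03 0 0 0 0"

```text
t: 24.3
eef_pos: [0.6008, 0.1163, 0.0579]
eef_rot: [[-0.951, 0.31, 0.0], [0.31, 0.951, -0.0], [-0.0, -0.0, -1.0]]
contact_force: [-0.3, -0.2, 4.7]
finger_gap: -0.0
grip_force: 2.2
```

Emit:
jog_arm --motion "0 0 0.003 0 0 0 0; 0 0 0.006 0 0 0 0; 0 0 0.009 0 0 0 0; 0 0 0.012 0 0 0 0; 0 0 0.012 0 0 0 0; 0 0 0.012 0 0 0 0; 0 0 0.012 0 0 0 0; 0 0 0.012 0 0 0 0; 0 0 0.012 0 0 0 0; 0 0 0.012 0 0 0 0"

```text
t: 25.55
eef_pos: [0.6009, 0.1164, 0.0572]
eef_rot: [[-0.951, 0.31, 0.001], [0.31, 0.951, -0.0], [-0.001, 0.0, -1.0]]
contact_force: [-4.6, 0.1, 13.2]
finger_gap: -0.0002
grip_force: 6.5
```

The force jumped to 13 N with little further travel, so the button is at its stop. Now straight up and clear.

Emit:
jog_arm --motion "0 0 -0.02 0 0 0 0; 0 0 -0.04 0 0 0 0; 0 0 -0.07 0 0 0 0; 0 0 -0.12 0 0 0 0; 0 0 -0.2 0 0 0 0; 0 0 -0.3 0 0 0 0; 0 0 -0.4 0 0 0 0; 0 0 -0.5 0 0 0 0; 0 0 -0.5 0 0 0 0; 0 0 -0.5 0 0 0 0"

```text
t: 26.8
eef_pos: [0.6005, 0.1163, 0.1307]
eef_rot: [[-0.951, 0.31, -0.001], [0.31, 0.951, 0.0], [0.001, -0.0, -1.0]]
contact_force: [0.3, -0.4, 1.1]
finger_gap: 0.0001
grip_force: 0.0
```

```bash
python3 - <<'E'
from h import *
c=read_camera("side");cv2.imwrite("pics/s7.png",c["img"][...,::-1]);s=get_state();print(s["t"],s["eef_pos"],s["contact_force"])
E
```

```text
26.85 [0.60042521 0.11635699 0.13044769] [ 0.08684621  0.38760899 -0.40814488]
```

View pics/s7.png

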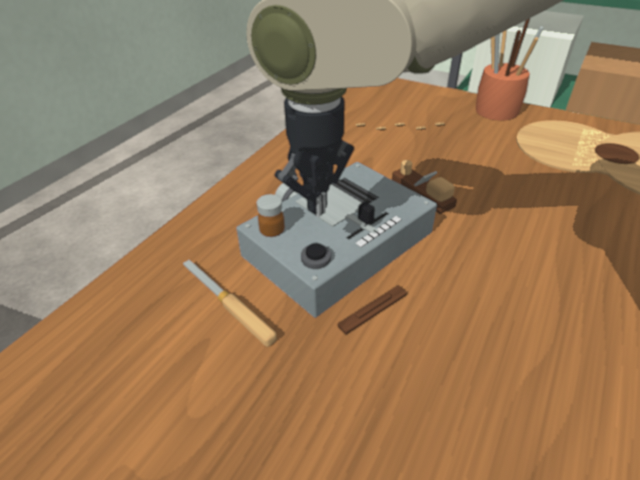

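The button is back up at (316,252), the handle is still in the third notch at (366,213), the bystanders haven't moved, and the arm is clear.

```bash
python3 -c "
from workcell import close_job;print(close_job())"
```

```text
the job is handed in; nothing more can be done
None
```

The job is handed in with no verdict shown: the lever was pushed to the third click (about 42 mm by camera), the start button was pressed to its stop and came back up, the jar, chisel, plane and bridge blank look unmoved, and the arm is clear.

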